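# Gauge a brass tube against a flip stop

## Task

Flip the hinged stop on the cutting jig's fence fully down, then slide the length of brass box tube along the fence until its end is seated against the stop, keeping a light but definite push of about 5 newtons on it for a second and never ramming it. Then flip the stop back up clear of the tube, leaving the tube lying lengthwise flush against the fence with its end exactly where the stop gauged it, and do not disturb the other things on the bench.

Things in the scene. Friction and masses are not known exactly. Their poses are not given: they have to be found in the camera images.
- jig: Cutting jig screwed to the bench. Origin under the bed's centre at bench height. Aluminium bed 360 mm along its y, x from -60 to +50 mm, top 15 mm above the bench. Steel fence along y on the far side of the bed: x from +20 to +45 mm (its front face, which looks to -x, is at x = +20), top 25 mm above the bench, so 10 mm above the bed.
- leaf (a joint): Hinge angle of the flip stop's leaf: 0 = fully down across the bed (hard end stop), 1.4 = fully up (hard end stop); above 1.0 it counts as up. The hinge axis runs along the fence (the jig's y). The hinge is stiff (friction 0.09 N m), so the leaf stays where it is left and must be carried all the way.
- leaf_hinge (a point): Point on the leaf's hinge axis, in the middle of the leaf's 12 mm thickness, above the fence 45 mm over the bench, at jig x = +32.5 mm.
- leaf_grip (a point): Middle of the leaf's upright thumb tab, a steel plate 12 mm thick along the jig's y, 24 mm wide and standing 28 mm above the arm. With the leaf down it lies 50 mm nearer the robot (jig -x) than the hinge axis and 22 mm above it (67 mm over the bench; the top edge is then 79 mm over it); it swings about the hinge with the leaf, front edge going up and back as the leaf flips up. It can be pinched from above across the 12 mm.
- stop_face (a point): Centre of the face of the leaf's gauge blade that the tube's end must meet; this face looks along the jig's -y and is 6 mm to -y of the leaf's middle plane. With the leaf down the blade hangs 3 mm clear of the bed, from 3 to 25 mm in front of the fence. Its place along the jig's y is the same with the leaf up or down. The stop is rigid; its bracket, 36 mm along y, stays behind the fence's front face and reaches 51 mm over the bench.
- bar_centre (a point): Centre (half-way up) of the loose length of brass box-section tube, 16 mm wide (its x) by 110 mm long (its y) by 26 mm high, 0.1 to 0.2 kg, sliding friction on the bed up to 2 N, lying on the jig's bed (its top 41 mm over the bench) in front of the fence, on the -y side of the stop. Seated, its centre is at jig x = +12 mm, 28 mm over the bench.
- bar_end (a point): Centre of the tube's +y end face, the end to be seated on the stop; 55 mm from the centre.
- offcut: Bystander: short brass offcut 16 x 24 x 26 mm on the jig's bed, beyond the stop. Origin under it.
- tin_a: Bystander: round aluminium tin, 84 mm across, 24 mm high. Origin under it.
- oil: Bystander: small amber bottle, 48 mm across, 85 mm high. Origin under it.
- file: Bystander: flat file with a wooden handle, 250 mm long along its y (from -145 to +105 mm of its origin), 15 mm high, lying in front of the jig. Origin at bench height.
- collar: Bystander: steel ring 36 mm across, 14 mm high. Origin under it.
- pin_vise: Bystander: small black pin vise 74 mm long, 22 mm high, behind the jig. Origin under one end.
Things that resemble listed ones, but are neither listed nor needed, are in the scene too. Of the things that look like the part that bears bar_centre, the largest one is meant.

How it is judged:
By the outcome, as a careful person would: the job done as asked, in the order asked, and still so for the second after the job is handed in, with the robot touching nothing.
It also fails if it takes over 72 s, if anything falls off the work surface, if the arm or the gripper's body presses on something with over 40 N, if the wrist force passes 120 N, or if a joint passes its speed limit or range.

## Robot

A 6-joint arm with a two-finger parallel gripper is mounted at the origin on the work surface. World frame = base frame: x ahead of the robot, y to its left, z up, the work surface at z = 0. Lengths are in m, angles in rad, forces in N, time in s.
With the tool pointing down it reaches from about 0.3 to 0.875 m from the base axis. Payload 4.2 kg.
Tool frame: the origin (TCP) lies at the very end of the fingers, on their centre line; the grasp point (between the pads) lies 19 mm behind it; y points along the fingers, x is the direction in which the jaws open and shut, and the axes are right-handed (so a half turn about y gives the same grasp; the last joint's range is limited). The gripper opens to 85 mm and grips with 20 to 120 N. Pads are 22 mm wide; open, the fingers measure 114 mm over their backs; the gripper's body (76 mm by 85 mm) begins 54 mm behind the grasp point. The pads swing forward as they close: fully open they stand 13 mm farther back than shut.
Start: joints at [-1.143, 0.32, 1.565, -0, 1.257, -0.02], TCP at [0.249, -0.518, 0.231] pointing down, gripper open.
Joint ranges: [-3.11, 3.11], [-0.84, 2.01], [0.21, 2.61], [-1.34, 4.49], [0.05, 2.63], [-2.56, 2.56]. Speed limits (rad/s): [2.57, 2.57, 3.14, 3.14, 3.14, 3.14].

## Interface

Orientations are given as a rotation vector (axis times angle).
In Python, from rig import status, camera, workorder, spotter gives the robot as it stands.
- The arm moves only by the shell command python3 -m handwheel 'ROWS' [FORCE]. ROWS is JSON, a list of rows, each a list of 3 entries, a list of its own where there are three numbers: the shift along the tool's x, y, z as a fraction of full scale, then the turn, a rotation vector about the tool's x, y, z as a fraction of full scale, then the opening, from -1 (shut) to 1 (fully open). In form: [[[x, y, z], [ax, ay, az], claw], ...]. A call has 1 to 12 rows; each row is the pose to reach, as a shift and turn from the pose measured when the call began, along the tool's axes at that moment; what a row does not reach only later rows make up. Full scale, the value 1, is 0.1 m for a shift and 120 degrees for a turn. A row lasts 1/10 s, in which the tool goes at most 50 mm and 8.59 degrees, less where a joint would pass 70% of its speed; a pose out of reach is approached as far as the arm can. A call with a number of a shift or a turn outside -1 to 1 is refused whole. A call with a gripper value outside its range is refused whole. The fingers move at their own pace and stop on an object; FORCE is the grip in N (left out, the last holds). Time passes only in rows, so rows that repeat a pose let the fingers close. It gives the time, the measured TCP pose, the force and the opening at its end, in the units of the state.
- status.read_state(): the state, without advancing time (a new reading comes with each control period).
- camera(name): name is "scene" or "top" or "wrist"; returns a dict with "color" (420x560x3 uint8, red, green, blue), "mtx" (3x3 intrinsics, pixels), "R" (3x3) and "t" (3): a world point X has camera coordinates R X + t. Camera axes: x right, y down, z forward; pixel columns grow to the right and rows downward; lengths in m; the calibration is good to about 2 mm. The wrist camera is an equidistant fisheye: a pixel r from the principal point sees the ray r / f radians off the axis. A picture is of the moment at which its call begins. There is no depth.
- workorder.sign_off(): hands the job in, once; it reports no verdict.
Trained networks look in a picture, given as the dict that the camera call returned (one of the last four; its "shot" number tells which), for a name from the list of things; names that differ only in an ending like _2 or _b are one class to them, and where a whole thing is asked for, a point or a joint stands for the part that bears it (a point fixed in the world has none). Each returns a list of dicts, best first, with "score" (0 to 1); they miss things now and then, are a little off and sometimes report something else, mostly with a low value. They report only what shows in the picture. A call takes as long as a camera call. They do not tell look-alikes from the thing itself.
- spotter.masks_of(picture, label): "pixels" (420x560 bool, what is visible of it) and "box" ([left, top, right, bottom] in pixels, round what is visible of it).
The state is a dict: "time": time; "joint_positions": joint angles; "qvel": joint speeds; "effort": joint torques, N m; "ee_pos": TCP position; "tcp_rot": TCP orientation; "wrist_force": force on the tool from outside, world axes, zero at the start; "moment": the same for the moment, N m; "gripper_width": opening from 0.0 (shut) to 1.0 (fully open).
Only numpy, scipy, OpenCV 4.12 (cv2) and the standard library are available. Lean on these libraries where they do the work, as an engineer would, in place of code of your own. Each camera call takes 0.05 s, during which the arm holds its last target. There are 200 camera calls.

## Working session

There is one attempt and no reset: what is moved stays moved. The work goes in short steps, Python scripts to look and compute and a shell command to move; the robot and the scene stay as the last step left them, time stands still between calls to the robot, and variables do not carry over. Pictures are saved under pics/ and viewed, about 8 in all and at most 12, crops included, and the job is handed in when it is done.

```bash
ls; mkdir -p pics; cat > h.py <<'E'
import numpy as np,cv2
from rig import status,camera,workorder,spotter
from scipy.spatial.transform import Rotation as Rn
def save(p,name,crop=None,s=1):
    im=p["color"][:,:,::-1]
    if crop: l,t,r,b=crop; im=im[t:b,l:r]
    cv2.imwrite("pics/"+name,cv2.resize(im,None,fx=s,fy=s,interpolation=cv2.INTER_CUBIC))
def onplane(p,uv,z):
    M=p["mtx"];d=np.linalg.inv(M)@np.array([uv[0],uv[1],1.0])
    R=np.array(p["R"]);c=-R.T@p["t"];d=R.T@d
    return c+d*(z-c[2])/d[2]
def proj(p,X):
    q=np.array(p["R"])@X+p["t"];q=np.array(p["mtx"])@q;return q[:2]/q[2]
E
python3 - <<'E'
from h import *
s=status.read_state();print(s)
for n in("scene","top"):
    p=camera(n);save(p,n+"0.png",None,1.4)
    print(n,p["mtx"],-np.array(p["R"]).T@p["t"])
    for k in("jig","leaf","bar_centre","offcut","tin_a","oil","file","collar","pin_vise"):
        for d in spotter.masks_of(p,k)[:4]:
            if d["score"]>.2:
                ys,xs=np.nonzero(d["pixels"]);print(k,round(d["score"],2),d["box"],xs.mean().round(),ys.mean().round())
E
```

```text
pics
{'time': 0.0, 'joint_positions': array([-1.14301441e+00,  3.20302577e-01,  1.56567100e+00,  3.17538008e-05,
        1.25742119e+00, -2.00069414e-02]), 'qvel': array([ 0.00045988,  0.00074235, -0.00065453, -0.00219851, -0.00100437,
       -0.00149149]), 'effort': array([-3.17136994e-05, -4.15527499e+01, -2.34163445e+01,  9.66395100e-05,
        8.14206374e-03,  2.29828402e-06]), 'ee_pos': array([ 0.24876621, -0.51786897,  0.23047925]), 'tcp_rot': array([-1.3873398 ,  0.87445534, -0.87201287]), 'wrist_force': array([ 0.14551177, -0.26236435, -0.426575  ]), 'moment': array([-0.01878705,  0.02771263, -0.05001898]), 'gripper_width': 1.0042600809606206}
scene [[425.51549998   0.         281.28260406]
 [  0.         425.51549998 205.80644797]
 [  0.           0.           1.        ]] [0.97100404 0.14556929 0.65441677]
jig 0.96 [173.4, 202.0, 373.3, 296.9] 276.0 248.0
leaf 0.51 [309.9, 232.6, 321.1, 264.5] 314.0 249.0
bar_centre 0.96 [115.6, 205.3, 144.6, 240.4] 130.0 222.0
bar_centre 0.84 [208.6, 212.7, 267.1, 243.1] 238.0 227.0
bar_centre 0.76 [265.6, 139.3, 280.6, 170.3] 273.0 155.0
[... 582 characters left out ...]
 0.           1.        ]] [ 0.31534243 -0.05827633  1.16045691]
jig 0.91 [192.7, 161.8, 362.4, 247.0] 274.0 205.0
leaf 0.71 [226.8, 168.8, 241.5, 204.8] 234.0 187.0
bar_centre 0.97 [281.3, 193.6, 334.1, 210.8] 309.0 199.0
bar_centre 0.75 [313.7, 289.3, 337.4, 319.7] 326.0 305.0
bar_centre 0.47 [396.8, 155.7, 401.4, 188.9] 397.0 172.0
tin_a 0.59 [200.4, 135.3, 238.1, 178.6] 218.0 157.0
tin_a 0.54 [315.6, 128.3, 340.0, 156.7] 327.0 143.0
tin_a 0.4 [197.5, 260.5, 212.4, 274.3] 205.0 267.0
oil 0.85 [314.8, 129.7, 338.5, 156.7] 326.0 143.0
file 0.58 [226.2, 238.8, 342.1, 261.4] 281.0 251.0
collar 0.43 [197.7, 259.7, 213.0, 277.6] 204.0 268.0
pin_vise 0.58 [269.2, 125.3, 281.7, 155.5] 274.0 144.0
```

View pics/scene0.png

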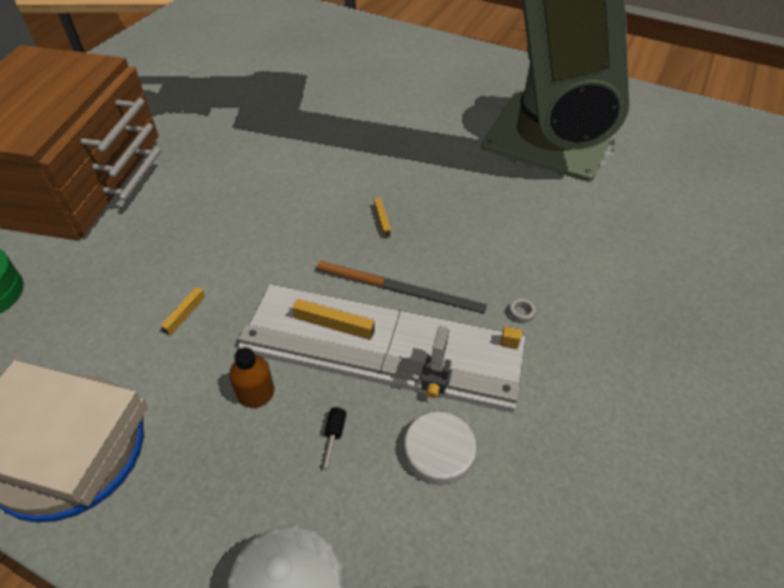

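View pics/top0.png

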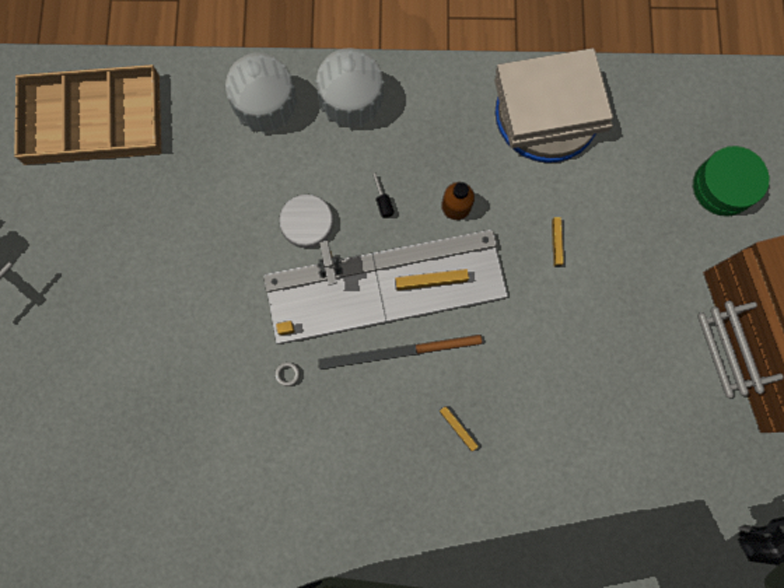

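The scene has three brass tubes. At the top-image pixels (÷1.4) they are at (309,199) on the jig bed, (326,305) on the bench and (397,172) on the bench. The one on the bed is the largest and the only one lying in front of the fence, so it fits the description. The leaf is up, at about (234,187). Next I'll fit the jig and tube poses.

```bash
cat > fit.py <<'E'
from h import *
from scipy.optimize import minimize
def hull(p,boxes,T):
    m=np.zeros((420*4,560*4),np.uint8)
    x,y,a=T;c,s=np.cos(a),np.sin(a)
    for b in boxes:
        P=[proj(p,np.array([x+c*X-s*Y,y+s*X+c*Y,Z])) for X in b[0] for Y in b[1] for Z in b[2]]
        h=cv2.convexHull((np.array(P)*4+1.5).astype(np.float32))
        cv2.fillConvexPoly(m,np.round(h).astype(np.int32),1)
    return cv2.resize(m.astype(np.float32),(560,420),interpolation=cv2.INTER_AREA)
def fit(obs,boxes,x0,st):
    f=lambda T:sum(np.abs(hull(p,boxes,T)-m).sum() for p,m in obs)
    best=min((minimize(f,np.array(x0)+d,method="Nelder-Mead",options=dict(initial_simplex=np.array(x0)+d+np.vstack([np.zeros(3),np.diag(st)]),xatol=1e-4,fatol=.1)) for d in (np.zeros(3),np.array([.004,-.004,.03]))),key=lambda r:r.fun)
    return best.x,best.fun
JIG=[((-.06,.05),(-.18,.18),(0,.015)),((.02,.045),(-.18,.18),(.015,.025))]
BAR=[((-.008,.008),(-.055,.055),(.015,.041))]
E
python3 - <<'E'
from fit import *
pt=camera("top");ps=camera("scene")
r=[]
for p in(pt,ps):
    j=spotter.masks_of(p,"jig")[0]["pixels"].astype(np.uint8)
    r.append((p,j))
for p,_ in r:
    print("corners",[onplane(p,u,.015).round(3) for u in ([277/1.4,343/1.4],[507/1.4,296/1.4])] if p is pt else "")
for obs in([r[0]],[r[1]],r):
    T,f=fit(obs,JIG,(.32,-.06,.17),(.01,.01,.05));print("jig",T,f)
b=[]
for p,near in((pt,(309,199)),(ps,(238,227))):
    for d in spotter.masks_of(p,"bar_centre"):
        ys,xs=np.nonzero(d["pixels"])
        if np.hypot(xs.mean()-near[0],ys.mean()-near[1])<12: b.append((p,d["pixels"].astype(np.uint8)));break
for obs in([b[0]],b[1:],b):
    B,f=fit(obs,BAR,(.33,-.13,.15),(.01,.01,.05));print("bar",B,f)
    c,s=np.cos(T[2]),np.sin(T[2]);d=B[:2]-T[:2];print(" in jig",c*d[0]+s*d[1],-s*d[0]+c*d[1],B[2]-T[2])
R=Rn.from_rotvec(status.read_state()["tcp_rot"]).as_matrix();print(R.round(3))
ov=pt["color"].copy()
for p,n in((pt,"top"),(ps,"scene")):
    im=p["color"].copy();
    for bx,t,c in((JIG,T,(255,0,0)),(BAR,B,(0,0,255))):
        cs,_=cv2.findContours((hull(p,bx,t)>.5).astype(np.uint8),0,2);
        im=cv2.resize(im,None,fx=3,fy=3) if im.shape[0]<500 else im
        cv2.drawContours(im,[k*3+1 for k in cs],-1,c,1)
    y0,x0=(130,180) if n=="top" else (180,160)
    cv2.imwrite(f"pics/fit_{n}.png",im[y0*3:(y0+130)*3,x0*3:(x0+225)*3,::-1])
a=cv2.imread("pics/fit_top.png");c=cv2.imread("pics/fit_scene.png")
cv2.imwrite("pics/fit.png",cv2.resize(np.vstack([a,c]),(520,600)))
E
```

```text
corners [array([0.474, 0.101, 0.015]), array([ 0.551, -0.249,  0.015])]
corners 
jig [ 0.57077367 -0.06035554  0.21798217] 1076.1875
jig [-0.93777778  0.17222222  3.63666667] 8566.0
jig [-0.29333333 -1.49555556  5.06444444] 16098.0
bar [ 0.33074074 -0.12814815  0.24259259] 929.875
 in jig -1.0683405547746943 1.0573173254930466 -4.821851851851853
bar [-0.48674074 -0.48659259  2.35037037] 845.0
 in jig -1.0137714183305488 0.16637366752921082 -2.7140740740740785
bar [ 0.32365848 -0.12880466  0.19635309] 2486.5
 in jig -1.0701664754595233 1.050443065854619 -4.868091349451304
[[ 0.433  0.     0.901]
 [-0.901 -0.     0.433]
 [ 0.    -1.     0.   ]]
```

```bash
cat > run2.py <<'E'
from fit import *
pt=camera("top");ps=camera("scene")
r=[(p,spotter.masks_of(p,"jig")[0]["pixels"].astype(np.uint8)) for p in(pt,ps)]
for obs in([r[0]],[r[1]],r):
    T,f=fit(obs,JIG,(.57,-.06,.21),(.01,.01,.03));print("jig",T.round(4),f)
b0=onplane(pt,(309,199),.035);b=[]
for p,near in((pt,(309,199)),(ps,(238,227))):
    for d in spotter.masks_of(p,"bar_centre"):
        ys,xs=np.nonzero(d["pixels"])
        if np.hypot(xs.mean()-near[0],ys.mean()-near[1])<12: b.append((p,d["pixels"].astype(np.uint8)));break
for obs in([b[0]],b[1:],b):
    B,f=fit(obs,BAR,(b0[0],b0[1],.2),(.01,.01,.05))
    c,s=np.cos(T[2]),np.sin(T[2]);d=B[:2]-T[:2];print("bar",B.round(4),f," in jig",c*d[0]+s*d[1],-s*d[0]+c*d[1],B[2]-T[2])
out=[]
for p,(x0,y0) in((pt,(180,130)),(ps,(160,180))):
    im=cv2.resize(p["color"],None,fx=3,fy=3)
    for bx,t,c in((JIG,T,(255,0,0)),(BAR,B,(0,0,255))):
        cs,_=cv2.findContours((hull(p,bx,t)>.5).astype(np.uint8),0,2);cv2.drawContours(im,[k*3+1 for k in cs],-1,c,1)
    out.append(im[y0*3:(y0+130)*3,x0*3:(x0+225)*3,::-1])
cv2.imwrite("pics/fit.png",cv2.resize(np.vstack(out),(520,600)))
# leaf y: blade/tab top when up
T=np.array(T);cc,ss=np.cos(T[2]),np.sin(T[2])
for p in(pt,ps):
    L=spotter.masks_of(p,"leaf")
    for d in L[:2]:
        ys,xs=np.nonzero(d["pixels"])
        print("leaf",d["score"],d["box"],[ (lambda q:(cc*q[0]+ss*q[1],-ss*q[0]+cc*q[1]))(onplane(p,u,.09)[:2]-T[:2]) for u in [(xs[ys<=ys.min()+2].mean(),ys.min()+1),(xs[ys>=ys.max()-2].mean(),ys.max()-1),(xs.mean(),ys.mean())]])
E
python3 run2.py
```

```text
jig [ 0.5824 -0.0623  0.211 ] 8438.9375
jig [ 0.5711 -0.059   0.2146] 1909.375
jig [ 0.5712 -0.059   0.2155] 10395.4375
bar [ 0.5733 -0.132   0.1327] 48.4375  in jig -0.013540501263133565 -0.07174561799308268 -0.08281519615646507
bar [ 0.5732 -0.1297  0.134 ] 87.0625  in jig -0.013115594772020787 -0.069502899571411 -0.08145620782386592
bar [ 0.5731 -0.1302  0.1398] 143.3125  in jig -0.013359828181053664 -0.0699143605203254 -0.0757227753709902
leaf 0.55 [228.2, 168.6, 242.5, 206.3] [(np.float64(0.05835264400208444), np.float64(0.07699302639611538)), (np.float64(-0.003080574502426981), np.float64(0.07806845382217426)), (np.float64(0.027486519650392914), np.float64(0.07746987040470682))]
leaf 0.62 [310.5, 232.2, 320.8, 265.1] [(np.float64(0.01147199803104389), np.float64(0.0773163708912723)), (np.float64(0.0686016698494957), np.float64(0.08156468502893262)), (np.float64(0.03989096696226428), np.float64(0.07896788925663174))]
leaf 0.18 [232.3, 290.6, 250.6, 334.2] [(np.float64(0.14327960314589352), np.float64(-0.011408287695902877)), (np.float64(0.20700497029680634), np.float64(-0.0029800555769037076)), (np.float64(0.16518266841853022), np.float64(-0.007649730789668824))]
```

View pics/fit.png

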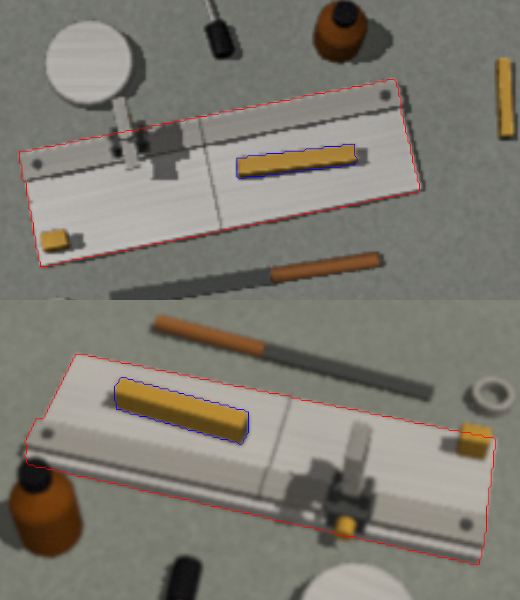

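```bash
cat > go.py <<'E'
# usage: go.py x y z yaw_deg(tool x rel. to jig -y) -> shift/turn fractions to jig point (mm)
import sys
from h import *
J=(.571,-.0595,.216)
def jig2w(x,y,z):
    c,s=np.cos(J[2]),np.sin(J[2]);return np.array([J[0]+c*x-s*y,J[1]+s*x+c*y,z])
def tcpjig(st):
    c,s=np.cos(J[2]),np.sin(J[2]);d=st["ee_pos"][:2]-J[:2]
    R=Rn.from_rotvec(st["tcp_rot"]).as_matrix()
    a=np.degrees(np.arctan2(R[1,0],R[0,0]))-np.degrees(J[2])+90
    return np.array([c*d[0]+s*d[1],-s*d[0]+c*d[1],st["ee_pos"][2]])*1e3,(a+180)%360-180,R
if __name__=="__main__":
    st=status.read_state();q,a,R=tcpjig(st)
    c,s=np.cos(J[2]),np.sin(J[2]);f=st["wrist_force"]
    print("t",round(st["time"],2),"jig mm",q.round(1),"yaw",round(a,2),"tilt",R[2].round(3),"Fjig",np.round([c*f[0]+s*f[1],-s*f[0]+c*f[1],f[2]],2),"w",round(st["gripper_width"],3))
    v=[float(k) for k in sys.argv[1:]]
    for i in range(0,len(v)-2,3):
        d=jig2w(*(np.array(v[i:i+3])/1e3))-st["ee_pos"];print("shift",(R.T@d/.1).round(3))
E
python3 -m handwheel '[[[0,0,0],[0,0.06,0],-1],[[0,0,0],[0,0.111,0],-1],[[0,0,0],[0,0.111,0],-1]]'
python3 go.py 82.5 78 150; python3 - <<'E'
import numpy as np
for th in np.radians([80,70,60,50,40,30,20,10,0]):
    a=np.radians(34.2)+th;print(round(np.degrees(th)),(32.5-60.5*np.cos(a)+11).round(1),(45+60.5*np.sin(a)).round(1))
E
```

```text
time: 2.0
ee_pos: [0.249, -0.5183, 0.2313]
tcp_rot: [-1.304, 1.049, -1.049]
wrist_force: [-0.3, -0.1, -0.1]
gripper_width: 0.521
t 2.0 jig mm [-412.9 -379.2  231.3] yaw -0.03 tilt [ 0. -1.  0.] Fjig [-0.36 -0.04 -0.07] w 0.521
shift [-4.574  0.813  4.952]
80 68.3 100.2
70 58.3 103.7
60 47.9 105.3
50 37.4 105.2
40 27.0 103.2
30 17.2 99.5
20 8.1 94.1
10 0.1 87.2
0 -6.5 79.0
```

```bash

python3 -m handwheel '[[[-0.3,0,0.33],[0,0,0],-1],[[-0.6,0,0.66],[0,0,0],-1],[[-0.91,0,0.99],[0,0,0],-1],[[-0.91,0,0.99],[0,0,0],-1]]' >/dev/null
python3 -m handwheel '[[[-0.3,0,0.33],[0,0,0],-1],[[-0.6,0,0.66],[0,0,0],-1],[[-0.91,0,0.99],[0,0,0],-1],[[-0.91,0,0.99],[0,0,0],-1]]' >/dev/null
python3 -m handwheel '[[[-0.3,0,0.33],[0,0,0],-1],[[-0.6,0,0.66],[0,0,0],-1],[[-0.91,0,0.99],[0,0,0],-1],[[-0.91,0,0.99],[0,0,0],-1]]' >/dev/null
python3 -m handwheel '[[[-0.3,0,0.33],[0,0,0],-1],[[-0.6,0,0.66],[0,0,0],-1],[[-0.91,0,0.99],[0,0,0],-1],[[-0.91,0,0.99],[0,0,0],-1]]'
python3 go.py 82.5 78 150 82.5 78 97
```

```text
time: 3.6
ee_pos: [0.5619, -0.0631, 0.233]
tcp_rot: [-1.307, 1.027, -1.029]
wrist_force: [-0.4, -0.5, -0.3]
gripper_width: 0.003
t 3.6 jig mm [ -9.6  -1.6 233. ] yaw 1.49 tilt [-0.004 -1.     0.006] Fjig [-0.48 -0.41 -0.33] w 0.003
shift [-0.769  0.838  0.937]
shift [-0.767  1.368  0.933]
```

```bash

python3 -m handwheel '[[[-0.3,0.1,0.35],[0,0.012,0],-1],[[-0.6,0.2,0.7],[0,0.012,0],-1],[[-0.77,0.5,0.93],[0,0.012,0],-1],[[-0.77,0.8,0.93],[0,0.012,0],-1],[[-0.77,0.8,0.93],[0,0.012,0],-1],[[-0.77,0.8,0.93],[0,0.012,0],-1]]'
python3 go.py 82.5 78 97
python3 - <<'E'
from h import *
p=camera("wrist");save(p,"w1.png",None,1.2);print(p["mtx"])
c=camera("scene");save(c,"s1.png",(250,180,400,300),4)
a=cv2.imread("pics/w1.png");b=cv2.imread("pics/s1.png");b=cv2.resize(b,(672,538))
cv2.imwrite("pics/ws1.png",cv2.resize(np.hstack([a[:504],b[:504]]),(800,300)))
E
```

```text
time: 4.2
ee_pos: [0.634, 0.0325, 0.1539]
tcp_rot: [-1.298, 1.047, -1.048]
wrist_force: [1.0, -0.2, 0.7]
gripper_width: -0.0
t 4.2 jig mm [ 81.2  76.4 153.9] yaw 0.01 tilt [-0.003 -1.     0.005] Fjig [ 0.95 -0.39  0.69] w -0.0
shift [-0.015  0.569  0.01 ]
[[325.1922621    0.         271.78295271]
 [  0.         325.1922621  212.00324428]
 [  0.           0.           1.        ]]
```

View pics/ws1.png

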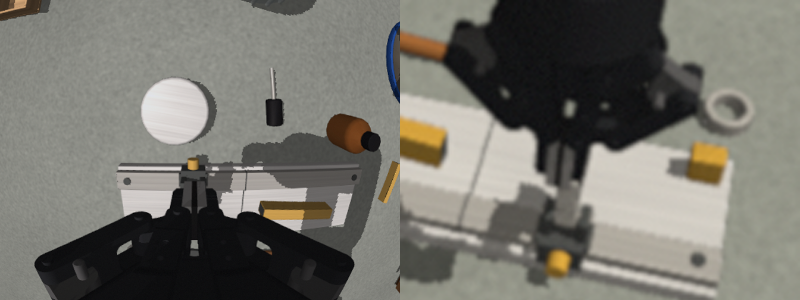

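```bash
python3 - <<'E'
from go import *
p=camera("scene")
for n,x in dict(hinge=(.0325,.078,.045),tabend_lo=(.0595,.078,.088),tabend_hi=(.0555,.078,.112),tabfront=(.028,.078,.107),bladedown=(.0325-.015,.078,.018),tcp=(.0812,.0764,.1539)).items():
    u=proj(p,jig2w(*x));print(n,u.round(1),"in view",(400+(u[0]-250)*2.667).round(),((u[1]-180)*2.667).round())
for d in spotter.masks_of(p,"leaf")[:2]: print(d["score"],d["box"])
save(p,"leaf.png",(270,200,360,290),6)
E
```

```text
hinge [312.  259.3] in view 565.0 212.0
tabend_lo [310.5 258.3] in view 561.0 209.0
tabend_hi [312.1 247.6] in view 566.0 180.0
tabfront [315.2 235.6] in view 574.0 148.0
bladedown [312.6 260.8] in view 567.0 216.0
tcp [309.6 244.9] in view 559.0 173.0
0.41 [227.9, 182.4, 265.7, 201.6]
0.4 [309.0, 247.5, 317.1, 267.3]
```

View pics/leaf.png

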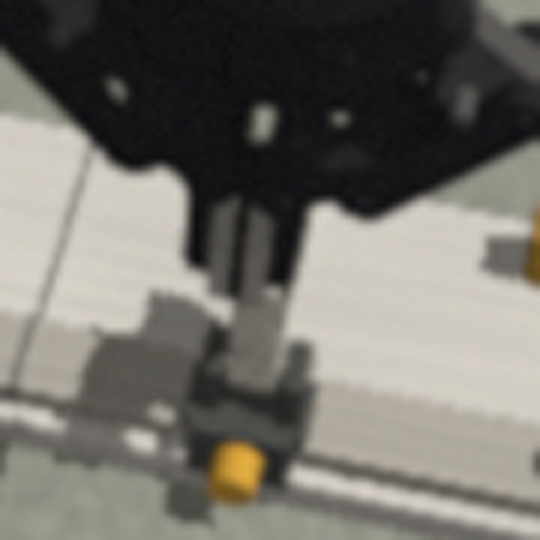

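```bash

python3 -m handwheel '[[[-0.015,0.2,0.01],[0,0,0],-1],[[-0.015,0.4,0.01],[0,0,0],-1],[[-0.015,0.57,0.01],[0,0,0],-1],[[-0.015,0.57,0.01],[0,0,0],-1],[[-0.015,0.57,0.01],[0,0,0],-1]]'
python3 go.py 66 78 98 57 78 101.7 47 78 103.3 36.5 78 103.2 26 78 101.2 16.5 78 97.5 7.5 78 93
```

```text
time: 4.9
ee_pos: [0.6367, 0.0349, 0.1003]
tcp_rot: [-1.293, 1.043, -1.051]
wrist_force: [0.4, 0.2, -0.1]
gripper_width: -0.006
t 4.9 jig mm [ 84.4  78.1 100.3] yaw -0.02 tilt [-0.003 -1.     0.011] Fjig [ 0.48  0.1  -0.15] w -0.006
shift [ 0.001  0.021 -0.184]
shift [ 0.001 -0.017 -0.274]
shift [ 0.001 -0.035 -0.373]
shift [ 0.001 -0.035 -0.478]
shift [ 0.002 -0.016 -0.584]
shift [ 0.002  0.02  -0.679]
shift [ 0.002  0.064 -0.77 ]
```

```bash

python3 -m handwheel '[[[0,0.02,-0.1],[0,0,0],-1],[[0,0.02,-0.18],[0,0,0],-1],[[0,0,-0.23],[0,0,0],-1],[[0,-0.017,-0.275],[0,0,0],-1],[[0,-0.026,-0.32],[0,0,0],-1],[[0,-0.035,-0.37],[0,0,0],-1],[[0,-0.036,-0.42],[0,0,0],-1],[[0,-0.035,-0.48],[0,0,0],-1],[[0,-0.026,-0.53],[0,0,0],-1],[[0,-0.016,-0.58],[0,0,0],-1],[[0,-0.016,-0.58],[0,0,0],-1]]'
python3 go.py 16.5 78 97.5 7.5 78 92.5 -0.5 78 85.5 -7 78 77.5
python3 - <<'E'
from h import *
c=camera("scene");save(c,"s2.png",(270,190,360,280),6)
E
```

```text
time: 6.0
ee_pos: [0.5787, 0.0224, 0.1008]
tcp_rot: [-1.294, 1.045, -1.05]
wrist_force: [0.8, 0.3, -0.5]
gripper_width: 0.0
t 6.0 jig mm [ 25.1  78.3 100.8] yaw -0.03 tilt [-0.003 -1.     0.009] Fjig [ 0.81  0.16 -0.47] w 0.0
shift [ 0.003  0.032 -0.086]
shift [ 0.003  0.082 -0.176]
shift [ 0.004  0.151 -0.257]
shift [ 0.004  0.23  -0.323]
```

View pics/s2.png

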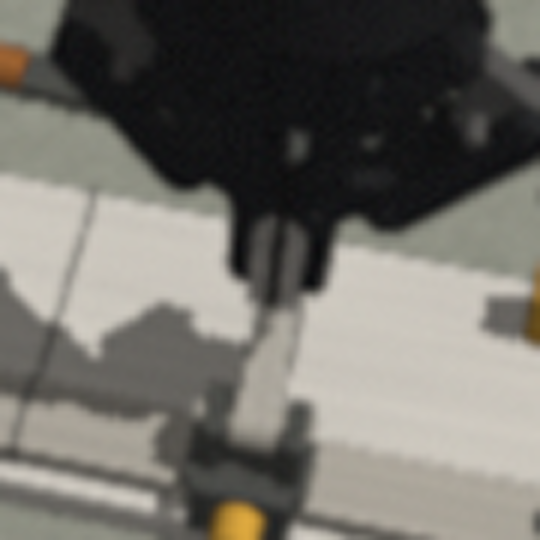

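The leaf (at crop pixel 265,370) is leaning forward with the finger tips on its end, so it is following. I'll continue the arc.

```bash

python3 -m handwheel '[[[0,0.015,-0.045],[0,0,0],-1],[[0,0.032,-0.086],[0,0,0],-1],[[0,0.057,-0.13],[0,0,0],-1],[[0,0.082,-0.175],[0,0,0],-1],[[0,0.115,-0.215],[0,0,0],-1],[[0,0.15,-0.255],[0,0,0],-1],[[0,0.19,-0.29],[0,0,0],-1],[[0,0.22,-0.32],[0,0,0],-1],[[0,0.22,-0.32],[0,0,0],-1]]'
python3 go.py -7 78 77.5
```

```text
time: 6.95
ee_pos: [0.5484, 0.0159, 0.079]
tcp_rot: [-1.292, 1.044, -1.051]
wrist_force: [0.3, 0.6, 4.1]
gripper_width: -0.001
t 6.95 jig mm [-5.9 78.5 79. ] yaw -0.05 tilt [-0.003 -1.     0.011] Fjig [0.46 0.51 4.1 ] w -0.001
shift [ 0.005  0.015 -0.011]
```

```bash

python3 -m handwheel '[[[0,0.01,0],[0,0,0],-1],[[0,0.02,0],[0,0,0],-1],[[0,0.03,0],[0,0,0],-1],[[0,0.03,0],[0,0,0],-1]]'
python3 go.py
python3 -m handwheel '[[[0,0.04,0],[0,0,0],-1],[[0,0.04,0],[0,0,0],-1]]'
python3 go.py
```

```text
time: 7.35
ee_pos: [0.5485, 0.0159, 0.0787]
tcp_rot: [-1.292, 1.043, -1.052]
wrist_force: [-5.9, -0.7, 20.5]
gripper_width: -0.0
t 7.35 jig mm [-5.8 78.5 78.7] yaw -0.04 tilt [-0.003 -1.     0.012] Fjig [-5.88  0.6  20.47] w -0.0
time: 7.55
ee_pos: [0.5485, 0.0159, 0.0786]
tcp_rot: [-1.291, 1.041, -1.053]
wrist_force: [-7.8, -1.2, 28.5]
gripper_width: 0.001
t 7.55 jig mm [-5.8 78.5 78.6] yaw -0.04 tilt [-0.003 -1.     0.014] Fjig [-7.89  0.52 28.5 ] w 0.001
```

```bash

python3 -m handwheel '[[[0,-0.2,0],[0,0,0],-1],[[0,-0.4,0],[0,0,0],-1],[[0.3,-0.4,-0.1],[0,0,0],0.2],[[0.65,-0.4,-0.25],[0,0,0],0.2],[[0.9,-0.4,-0.4],[0,0,0],0.2],[[0.9,-0.4,-0.4],[0,0,0],0.2]]' >/dev/null
python3 -m handwheel '[[[0.3,0,0],[0,0,0],0.2],[[0.55,0,0],[0,0,0],0.2],[[0.55,0,0],[0,0,0],0.2]]'
python3 go.py -47 -70 60 -47 -70 18
python3 - <<'E'
from h import *
c=camera("scene");save(c,"s3.png",(170,180,370,300),3.5)
E
```

```text
time: 8.45
ee_pos: [0.5387, -0.1387, 0.1166]
tcp_rot: [-1.29, 1.047, -1.057]
wrist_force: [0.3, 0.2, 0.7]
gripper_width: 0.599
t 8.45 jig mm [-48.5 -70.4 116.6] yaw -0.36 tilt [-0.002 -1.     0.012] Fjig [0.31 0.09 0.69] w 0.599
shift [-0.003  0.566  0.008]
shift [-0.002  0.986  0.003]
```

View pics/s3.png

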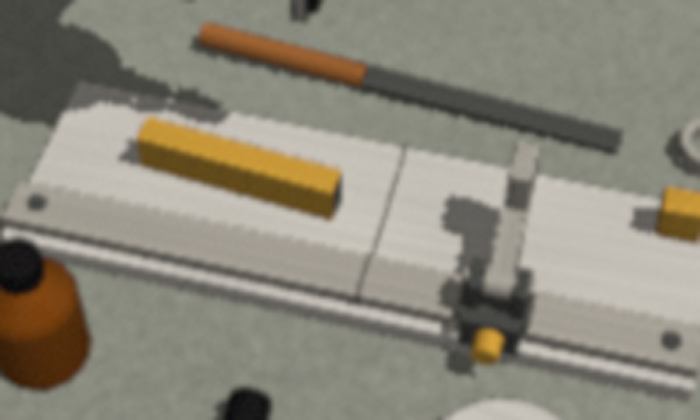

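The leaf lies down across the bed (crop pixels 505,250, tab upright at 522,165), and the tube is undisturbed at (240,168). Next I'll lower the spread fingers in front of the tube and square it against the fence.

```bash

python3 -m handwheel '[[[0,0.3,0.01],[0,0,0],0.2],[[0,0.6,0.01],[0,0,0],0.2],[[0,0.85,0],[0,0,0],0.2],[[0,0.97,0],[0,0,0],0.2],[[0,0.98,0],[0,0,0],0.2],[[0,0.98,0],[0,0,0],0.2]]'
python3 go.py -11 -70 18
python3 - <<'E'
from h import *
c=camera("scene");save(c,"s4.png",(170,180,330,300),4)
E
```

```text
time: 9.1
ee_pos: [0.5396, -0.1362, 0.019]
tcp_rot: [-1.29, 1.047, -1.055]
wrist_force: [-0.3, -0.4, 0.2]
gripper_width: 0.601
t 9.1 jig mm [-47.1 -68.2  19. ] yaw -0.31 tilt [-0.003 -1.     0.012] Fjig [-0.36 -0.3   0.22] w 0.601
shift [0.016 0.014 0.361]
```

View pics/s4.png

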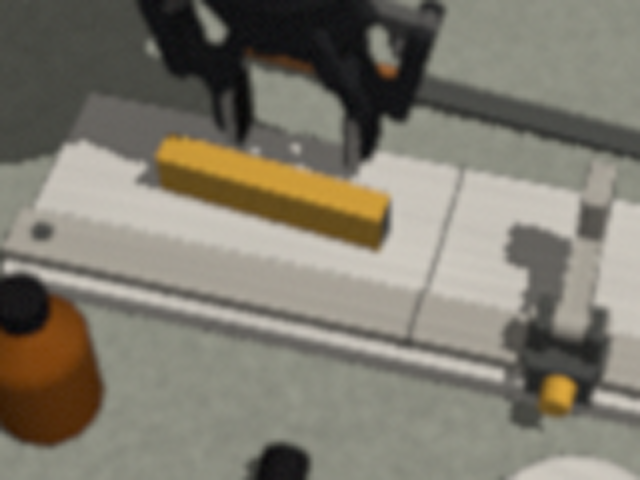

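```bash

python3 -m handwheel '[[[0,0,0.04],[0,0,0],0.2],[[0,0,0.08],[0,0,0],0.2],[[0,0,0.12],[0,0,0],0.2],[[0,0,0.16],[0,0,0],0.2],[[0,0,0.2],[0,0,0],0.2],[[0,0,0.24],[0,0,0],0.2],[[0,0,0.28],[0,0,0],0.2],[[0,0,0.31],[0,0,0],0.2],[[0,0,0.34],[0,0,0],0.2],[[0,0,0.36],[0,0,0],0.2],[[0,0,0.36],[0,0,0],0.2]]'
python3 go.py -7 -70 18
```

```text
time: 10.25
ee_pos: [0.5757, -0.1289, 0.0199]
tcp_rot: [-1.289, 1.045, -1.056]
wrist_force: [-0.5, 0.6, 0.4]
gripper_width: 0.6
t 10.25 jig mm [-10.3 -68.8  19.9] yaw -0.31 tilt [-0.003 -1.     0.014] Fjig [-0.4   0.7   0.41] w 0.6
shift [0.012 0.02  0.033]
```

```bash

python3 -m handwheel '[[[0,0.01,0.01],[0,0,0],0.2],[[0,0.01,0.015],[0,0,0],0.2],[[0,0.01,0.02],[0,0,0],0.2],[[0,0.01,0.025],[0,0,0],0.2],[[0,0.01,0.025],[0,0,0],0.2]]' |tail -3
python3 go.py
python3 -m handwheel '[[[0,0.01,0.007],[0,0,0],0.2],[[0,0.01,0.014],[0,0,0],0.2],[[0,0.01,0.014],[0,0,0],0.2]]'|tail -3
python3 go.py
```

```text
tcp_rot: [-1.289, 1.045, -1.056]
wrist_force: [-0.5, 0.2, 0.5]
gripper_width: 0.598
t 10.75 jig mm [ -7.6 -68.8  18.9] yaw -0.31 tilt [-0.003 -1.     0.014] Fjig [-0.46  0.32  0.51] w 0.598
tcp_rot: [-1.289, 1.045, -1.056]
wrist_force: [-0.7, -0.7, -1.3]
gripper_width: 0.603
t 11.05 jig mm [ -6.1 -68.8  17.9] yaw -0.31 tilt [-0.003 -1.     0.014] Fjig [-0.8  -0.55 -1.33] w 0.603
```

```bash

python3 -m handwheel '[[[0,0,0.006],[0,0,0],0.2],[[0,0,0.012],[0,0,0],0.2],[[0,0,0.012],[0,0,0],0.2]]'|tail -3
python3 go.py
python3 -m handwheel '[[[0,0,0.006],[0,0,0],0.2],[[0,0,0.012],[0,0,0],0.2],[[0,0,0.012],[0,0,0],0.2]]'|tail -3
python3 go.py
python3 - <<'E'
from h import *
c=camera("scene");save(c,"s5.png",(170,180,330,300),4)
E
```

```text
tcp_rot: [-1.291, 1.046, -1.055]
wrist_force: [-5.6, -1.5, 2.5]
gripper_width: 0.599
t 11.35 jig mm [ -5.9 -68.8  17.8] yaw -0.27 tilt [-0.003 -1.     0.012] Fjig [-5.82 -0.28  2.55] w 0.599
tcp_rot: [-1.293, 1.047, -1.053]
wrist_force: [-6.5, -2.1, 4.6]
gripper_width: 0.601
t 11.65 jig mm [ -5.9 -68.8  17.8] yaw -0.23 tilt [-0.003 -1.     0.009] Fjig [-6.84 -0.67  4.58] w 0.601
```

View pics/s5.png

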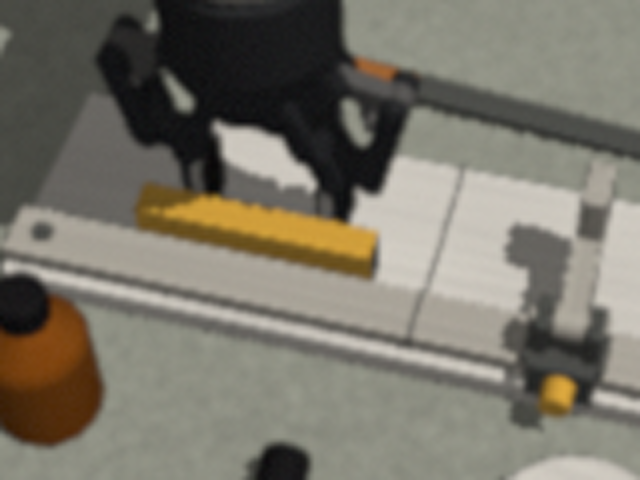

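```bash

python3 -m handwheel '[[[0,0,-0.15],[0,0,0],0.2],[[0,-0.4,-0.15],[0,0,0],-1],[[0.2,-0.5,-0.1],[0,0,0],-1],[[0.6,-0.5,0.05],[0,0,0],-1],[[0.83,-0.5,0.13],[0,0,0],-1],[[0.83,-0.5,0.13],[0,0,0],-1],[[0.83,-0.5,0.13],[0,0,0],-1],[[0.83,-0.5,0.13],[0,0,0],-1]]'|tail -1
python3 go.py 7 -152 30 7 -152 19
python3 - <<'E'
from fit import *
from go import J
p=camera("scene");q=camera("top")
for P,n in((p,(238,240)),(q,(309,190))):
    for d in spotter.masks_of(P,"bar_centre"):
        ys,xs=np.nonzero(d["pixels"])
        if np.hypot(xs.mean()-n[0],ys.mean()-n[1])<20:
            B,f=fit([(P,d["pixels"].astype(np.uint8))],BAR,(.597,-.126,.21),(.01,.01,.05))
            c,s=np.cos(J[2]),np.sin(J[2]);e=B[:2]-J[:2];print("bar",f,c*e[0]+s*e[1],-s*e[0]+c*e[1],B[2]-J[2]);break
E
```

```text
gripper_width: -0.003
t 12.5 jig mm [   6.2 -151.    67.4] yaw -0.22 tilt [-0.004 -1.     0.009] Fjig [-0.17  0.87 -0.43] w -0.003
shift [0.012 0.374 0.004]
shift [0.012 0.484 0.003]
bar 151.125 0.009246106284749993 -0.07010874766471288 0.03411853392768435
bar 255.0 0.012677767541080421 -0.060338337713605465 -0.00707229773799492
```

```bash

python3 -m handwheel '[[[0.01,0.2,0],[0,0,0],-1],[[0.01,0.4,0],[0,0,0],-1],[[0.01,0.48,0],[0,0,0],-1],[[0.01,0.48,0],[0,0,0],-1],[[0.01,0.48,0],[0,0,0],-1]]'|tail -1
python3 go.py 7 -110 19 7 -65 19
python3 -m handwheel '[[[-0.04,0,0],[0,0,0],-1],[[-0.08,0,0],[0,0,0],-1],[[-0.12,0,0],[0,0,0],-1],[[-0.16,0,0],[0,0,0],-1],[[-0.2,0,0],[0,0,0],-1],[[-0.24,0,0],[0,0,0],-1],[[-0.28,0,0],[0,0,0],-1],[[-0.32,0,0],[0,0,0],-1],[[-0.36,0,0],[0,0,0],-1],[[-0.4,0,0],[0,0,0],-1],[[-0.4,0,0],[0,0,0],-1]]'|tail -1
python3 go.py 7 -65 19
```

```text
gripper_width: -0.003
t 13.2 jig mm [   7.2 -152.1   20.4] yaw -0.18 tilt [-0.003 -1.     0.01 ] Fjig [-0.84  0.78  0.02] w -0.003
shift [-0.421  0.015 -0.004]
shift [-0.871  0.016 -0.005]
gripper_width: -0.004
t 14.3 jig mm [   7.4 -111.4   20.5] yaw -0.18 tilt [-0.003 -1.     0.01 ] Fjig [-0.56 -2.65  1.8 ] w -0.004
shift [-0.464  0.016 -0.006]
```

```bash

python3 -m handwheel '[[[-0.04,0,0],[0,0,0],-1],[[-0.08,0,0],[0,0,0],-1],[[-0.12,0,0],[0,0,0],-1],[[-0.16,0,0],[0,0,0],-1],[[-0.2,0,0],[0,0,0],-1],[[-0.24,0,-0.005],[0,0,0],-1],[[-0.28,0,-0.005],[0,0,0],-1],[[-0.32,0,-0.005],[0,0,0],-1],[[-0.36,0,-0.005],[0,0,0],-1],[[-0.4,0,-0.005],[0,0,0],-1],[[-0.43,0,-0.005],[0,0,0],-1],[[-0.43,0,-0.005],[0,0,0],-1]]'|tail -1
python3 go.py 7 -52.5 19
python3 - <<'E'
from h import *
c=camera("scene");save(c,"s6.png",(230,190,350,280),6)
E
```

```text
gripper_width: -0.001
t 15.5 jig mm [  6.9 -67.5  20.4] yaw -0.17 tilt [-0.004 -1.     0.01 ] Fjig [ 0.57  0.54 -0.25] w -0.001
shift [-0.15   0.015  0.001]
```

View pics/s6.png

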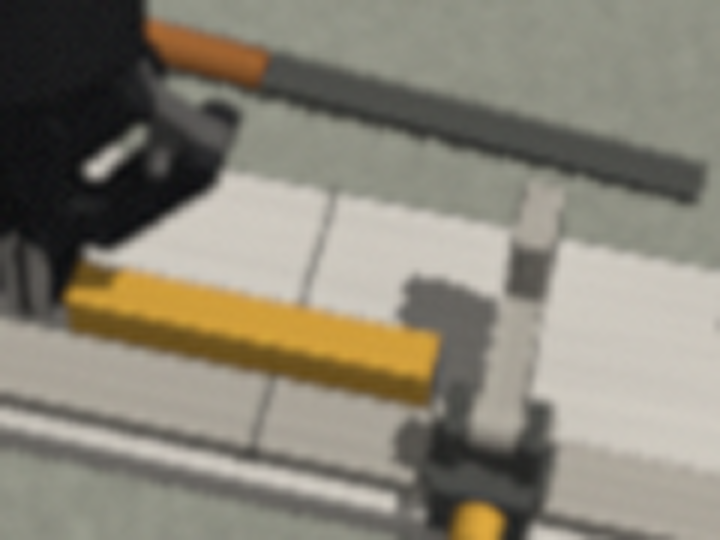

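The tube lies along the fence (end at crop pixel 435,365) with a gap of about 14 mm to the blade. I'll approach slowly.

```bash

python3 -m handwheel '[[[-0.02,0,0],[0,0,0],-1],[[-0.04,0,0],[0,0,0],-1],[[-0.06,0,0],[0,0,0],-1],[[-0.08,0,0],[0,0,0],-1],[[-0.1,0,0],[0,0,0],-1],[[-0.11,0,0],[0,0,0],-1],[[-0.115,0,0],[0,0,0],-1]]'|tail -1
python3 go.py 
python3 -m handwheel '[[[-0.006,0,0],[0,0,0],-1],[[-0.012,0,0],[0,0,0],-1],[[-0.012,0,0],[0,0,0],-1]]'|tail -1
python3 go.py
```

```text
gripper_width: -0.0
t 16.25 jig mm [  6.8 -56.   20.4] yaw -0.16 tilt [-0.004 -1.     0.009] Fjig [ 0.59 -0.92 -0.64] w -0.0
gripper_width: 0.0
t 16.55 jig mm [  6.8 -54.7  20.4] yaw -0.17 tilt [-0.004 -1.     0.009] Fjig [-0.18 -0.9  -0.35] w 0.0
```

```bash

python3 -m handwheel '[[[-0.004,0,0],[0,0,0],-1],[[-0.008,0,0],[0,0,0],-1],[[-0.008,0,0],[0,0,0],-1]]'|tail -1
python3 go.py 
python3 -m handwheel '[[[-0.004,0,0],[0,0,0],-1],[[-0.008,0,0],[0,0,0],-1],[[-0.008,0,0],[0,0,0],-1]]'|tail -1
python3 go.py
```

```text
gripper_width: -0.003
t 16.85 jig mm [  6.8 -53.9  20.4] yaw -0.17 tilt [-0.005 -1.     0.009] Fjig [-0.78 -1.5  -0.35] w -0.003
gripper_width: -0.0
t 17.15 jig mm [  6.8 -53.   20.4] yaw -0.17 tilt [-0.005 -1.     0.009] Fjig [ 0.47 -1.14  0.04] w -0.0
```

```bash

python3 -m handwheel '[[[-0.004,0,0],[0,0,0],-1],[[-0.008,0,0],[0,0,0],-1],[[-0.008,0,0],[0,0,0],-1]]'|tail -1
python3 go.py 
python3 -m handwheel '[[[-0.004,0,0],[0,0,0],-1],[[-0.006,0,0],[0,0,0],-1],[[-0.006,0,0],[0,0,0],-1]]'|tail -1
python3 go.py
```

```text
gripper_width: -0.002
t 17.45 jig mm [  6.8 -52.1  20.4] yaw -0.17 tilt [-0.005 -1.     0.009] Fjig [-0.81 -0.71 -0.74] w -0.002
gripper_width: 0.003
t 17.75 jig mm [  6.7 -51.5  20.4] yaw -0.17 tilt [-0.005 -1.     0.009] Fjig [-0.07 -0.45 -0.6 ] w 0.003
```

```bash

python3 -m handwheel '[[[-0.004,0,0],[0,0,0],-1],[[-0.006,0,0],[0,0,0],-1],[[-0.006,0,0],[0,0,0],-1]]'|tail -1
python3 go.py 
python3 -m handwheel '[[[-0.004,0,0],[0,0,0],-1],[[-0.006,0,0],[0,0,0],-1],[[-0.006,0,0],[0,0,0],-1]]'|tail -1
python3 go.py
python3 -m handwheel '[[[-0.004,0,0],[0,0,0],-1],[[-0.006,0,0],[0,0,0],-1],[[-0.006,0,0],[0,0,0],-1]]'|tail -1
python3 go.py
```

```text
gripper_width: -0.002
t 18.05 jig mm [  6.9 -51.3  20.5] yaw -0.16 tilt [-0.004 -1.     0.01 ] Fjig [ 0.18 -3.54 -0.76] w -0.002
gripper_width: -0.001
t 18.35 jig mm [  7.1 -51.3  20.6] yaw -0.14 tilt [-0.003 -1.     0.01 ] Fjig [-0.16 -5.54  0.64] w -0.001
gripper_width: -0.001
t 18.65 jig mm [  7.3 -51.2  20.7] yaw -0.13 tilt [-0.002 -1.     0.011] Fjig [ 0.51 -5.58 -0.94] w -0.001
```

Seated: y has stopped at -51.3 and the force is building. I'll hold about 6 N at the wrist (roughly 1 N of it friction) for 1.2 s.

```bash

python3 -m handwheel '[[[-0.0065,0,0],[0,0,0],-1],[[-0.0065,0,0],[0,0,0],-1],[[-0.0065,0,0],[0,0,0],-1],[[-0.0065,0,0],[0,0,0],-1],[[-0.0065,0,0],[0,0,0],-1],[[-0.0065,0,0],[0,0,0],-1]]'|tail -1
python3 go.py 
python3 -m handwheel '[[[-0.0065,0,0],[0,0,0],-1],[[-0.0065,0,0],[0,0,0],-1],[[-0.0065,0,0],[0,0,0],-1],[[-0.0065,0,0],[0,0,0],-1],[[-0.0065,0,0],[0,0,0],-1],[[-0.0065,0,0],[0,0,0],-1],[[-0.0065,0,0],[0,0,0],-1],[[-0.0065,0,0],[0,0,0],-1],[[-0.0065,0,0],[0,0,0],-1],[[-0.0065,0,0],[0,0,0],-1],[[-0.0065,0,0],[0,0,0],-1],[[-0.0065,0,0],[0,0,0],-1]]'|tail -1
python3 go.py
```

```text
gripper_width: -0.001
t 19.25 jig mm [  7.4 -51.3  20.8] yaw -0.11 tilt [-0.001 -1.     0.011] Fjig [ 0.33 -5.36 -0.32] w -0.001
gripper_width: -0.001
t 20.45 jig mm [  7.4 -51.3  20.9] yaw -0.09 tilt [ 0.    -1.     0.011] Fjig [-0.73 -6.56 -0.62] w -0.001
```

```bash

python3 -m handwheel '[[[0.05,0,0],[0,0,0],-1],[[0.15,0,0],[0,0,0],-1],[[0.15,-0.4,0],[0,0,0],-1],[[0.15,-0.85,-0.15],[0,0,0],-1],[[-0.2,-0.85,-0.5],[0,0,0],-1],[[-0.6,-0.85,-0.54],[0,0,0],-1],[[-0.6,-0.85,-0.54],[0,0,0],-1]]'|tail -1
python3 go.py -47 79 100 -47 79 71
```

```text
gripper_width: -0.002
t 21.15 jig mm [-49.6  12.3 105.5] yaw 0.02 tilt [-0.003 -1.     0.009] Fjig [ 0.05 -0.47 -0.57] w -0.002
shift [-0.666  0.057  0.026]
shift [-0.666  0.347  0.023]
```

```bash

python3 -m handwheel '[[[-0.3,0,0],[0,0,0],-1],[[-0.6,0,0],[0,0,0],-1],[[-0.67,0.1,0.01],[0,0,0],-1],[[-0.67,0.25,0.02],[0,0,0],-1],[[-0.67,0.34,0.02],[0,0,0],-1],[[-0.67,0.35,0.02],[0,0,0],-1],[[-0.67,0.35,0.02],[0,0,0],-1]]'|tail -1
python3 - <<'E'
import numpy as np
r=np.hypot(62,26);a0=np.arctan2(26,62)
for th in np.radians(range(0,81,10)):
    print(round(np.degrees(th)),(33.5-r*np.cos(a0+th)-11).round(1),(45+r*np.sin(a0+th)).round(1))
E
python3 go.py -39 79 71 -35 79 81.6 -28.5 79 91.7 -20 79 100.2 -10.5 79 106.8 0 79 111.2 11.5 79 113.2 23 79 112.8 34 79 110
```

```text
gripper_width: -0.006
0 -39.5 71.0
10 -34.0 81.4
20 -26.9 90.6
30 -18.2 98.5
40 -8.3 104.8
50 2.6 109.2
60 14.0 111.7
70 25.7 112.2
80 37.3 110.6
t 21.85 jig mm [-47.3  78.8  70.3] yaw -0.02 tilt [-0.003 -1.     0.008] Fjig [ 0.45  0.37 -0.16] w -0.006
shift [-0.002 -0.006  0.083]
shift [-0.003 -0.112  0.124]
shift [-0.003 -0.212  0.189]
shift [-0.003 -0.296  0.275]
shift [-0.003 -0.362  0.371]
shift [-0.003 -0.405  0.476]
shift [-0.004 -0.424  0.591]
shift [-0.004 -0.419  0.706]
shift [-0.004 -0.39   0.816]
```

```bash

python3 -m handwheel '[[[0,0,0.06],[0,0,0],-1],[[0,-0.007,0.093],[0,0,0],-1],[[0,-0.058,0.12],[0,0,0],-1],[[0,-0.108,0.148],[0,0,0],-1],[[0,-0.155,0.183],[0,0,0],-1],[[0,-0.198,0.218],[0,0,0],-1],[[0,-0.238,0.26],[0,0,0],-1],[[0,-0.275,0.304],[0,0,0],-1],[[0,-0.307,0.352],[0,0,0],-1],[[0,-0.335,0.401],[0,0,0],-1],[[0,-0.335,0.401],[0,0,0],-1]]'|tail -1
python3 go.py 3.6 79 108.1 14.8 79 110.4 26.2 79 110.8 37.6 79 109.1
python3 - <<'E'
from h import *
c=camera("scene");save(c,"s7.png",(230,190,350,280),6)
E
```

```text
gripper_width: -0.001
t 22.95 jig mm [ -5.8  78.8 104.8] yaw -0.02 tilt [-0.003 -1.     0.011] Fjig [-0.52  0.58  1.97] w -0.001
shift [-0.002 -0.032  0.094]
shift [-0.002 -0.054  0.206]
shift [-0.002 -0.056  0.32 ]
shift [-0.002 -0.038  0.434]
```

View pics/s7.png

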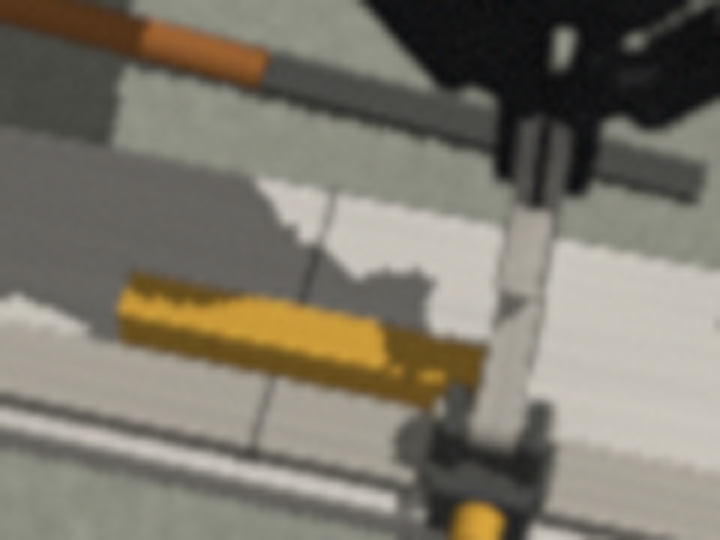

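The finger is on the tab with a light load (2 N), and the tab face now turns towards the camera at crop pixel (530,250), so the leaf looks partly raised. I'll continue the arc.

```bash

python3 -m handwheel '[[[0,-0.018,0.045],[0,0,0],-1],[[0,-0.032,0.094],[0,0,0],-1],[[0,-0.043,0.15],[0,0,0],-1],[[0,-0.05,0.206],[0,0,0],-1],[[0,-0.052,0.26],[0,0,0],-1],[[0,-0.05,0.32],[0,0,0],-1],[[0,-0.042,0.375],[0,0,0],-1],[[0,-0.03,0.43],[0,0,0],-1],[[0,-0.03,0.43],[0,0,0],-1]]'|tail -1
python3 go.py 37.6 79 109
python3 -m handwheel '[[[0,0.02,0.01],[0,0,0],-1],[[0,0.03,0.01],[0,0,0],-1],[[0,0.03,0.01],[0,0,0],-1]]'|tail -1
python3 go.py
```

```text
gripper_width: -0.0
t 23.9 jig mm [ 40.4  78.8 110.1] yaw -0.03 tilt [-0.002 -1.     0.019] Fjig [1.1  0.81 6.19] w -0.0
shift [-0.002  0.011 -0.028]
gripper_width: -0.001
t 24.2 jig mm [ 40.9  78.8 109.8] yaw -0.02 tilt [-0.002 -1.     0.018] Fjig [-9.55  1.33 17.54] w -0.001
```

The leaf is at its upper hard stop: 17 N with no further travel, at the geometry expected for about 80°. I'll retreat straight up and then towards the robot, and check.

```bash

python3 -m handwheel '[[[0,-0.3,0],[0,0,0],-1],[[0,-0.7,0],[0,0,0],-1],[[0,-0.9,-0.3],[0,0,0],-1],[[0,-0.9,-0.8],[0,0,0],-1],[[0,-0.9,-0.95],[0,0,0],-1],[[0,-0.9,-0.95],[0,0,0],-1]]'|tail -1
python3 -m handwheel '[[[0,0,-0.4],[0,0,0],-1],[[0,0,-0.8],[0,0,0],-1],[[0,0,-0.95],[0,0,0],-1],[[0,0,-0.95],[0,0,0],-1],[[0,0,-0.95],[0,0,0],-1]]'|tail -1
python3 go.py
python3 - <<'E'
from fit import *
from go import J
p=camera("scene");q=camera("top")
save(p,"a.png",(160,180,380,350),2);save(q,"b.png",(180,120,400,290),2)
cv2.imwrite("pics/fin.png",np.hstack([cv2.imread("pics/a.png"),cv2.imread("pics/b.png")])[:, :880]);im=cv2.imread("pics/fin.png");cv2.imwrite("pics/fin.png",cv2.resize(im,(800,309)))
c,s=np.cos(J[2]),np.sin(J[2])
for P in(p,q):
    for d in spotter.masks_of(P,"bar_centre"):
        ys,xs=np.nonzero(d["pixels"]);w=onplane(P,(xs.mean(),ys.mean()),.035)[:2]-J[:2]
        if abs(c*w[0]+s*w[1])<.05 and abs(-s*w[0]+c*w[1])<.1:
            B,f=fit([(P,d["pixels"].astype(np.uint8))],BAR,(.57+.012,-.04,.216),(.01,.01,.05))
            e=B[:2]-J[:2];print("bar",f,c*e[0]+s*e[1],-s*e[0]+c*e[1],B[2]-J[2]);break
    for k in("leaf","oil","offcut","collar","pin_vise","file"):
        L=spotter.masks_of(P,k)
        if L:print(k,round(L[0]["score"],2),L[0]["box"])
E
```

```text
gripper_width: -0.003
gripper_width: 0.003
t 25.3 jig mm [-149.5   78.4  197.6] yaw -0.07 tilt [-0.001 -1.     0.023] Fjig [ 1.25 -0.09 -0.45] w 0.003
bar 271.3125 0.008042080307106615 0.01603824689871979 -0.0229498290085354
leaf 0.79 [307.5, 231.0, 322.9, 265.3]
oil 0.93 [163.6, 248.4, 193.6, 292.5]
offcut 0.75 [360.6, 236.4, 374.3, 250.7]
collar 0.73 [310.6, 231.8, 321.2, 265.4]
pin_vise 0.81 [235.9, 291.9, 248.8, 331.4]
file 0.63 [226.4, 185.0, 347.1, 224.2]
bar 51.4375 0.01220103950590692 0.016163993884504773 0.013986870046925143
leaf 0.7 [229.8, 172.5, 241.7, 204.6]
oil 0.6 [313.7, 128.5, 339.9, 156.4]
pin_vise 0.75 [268.8, 125.1, 284.4, 155.0]
file 0.92 [287.5, 243.3, 344.7, 251.1]
```

View pics/fin.png

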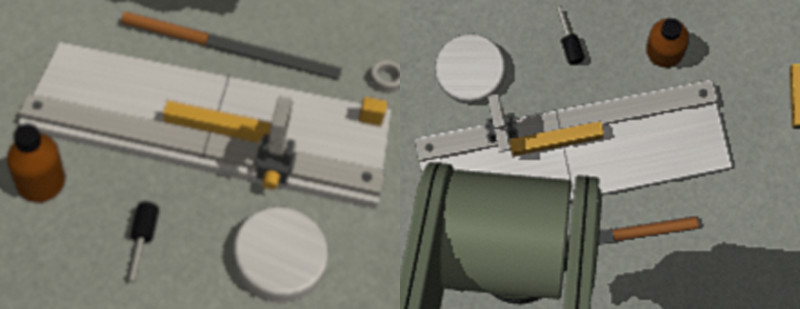

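The stop is up and the tube lies by the fence with its end at the gauge line, and nothing else has moved. One thing still to check: whether the tube is parallel to the fence. In the scene view the tube's lower yellow boundary is the fence's front edge, so I can compare it with the tube's top front edge.

```bash
cat > flush.py <<'E'
from go import *
c,s=np.cos(J[2]),np.sin(J[2])
def tj(P,u,z):
    w=onplane(P,u,z)[:2]-J[:2];return np.array([c*w[0]+s*w[1],-s*w[0]+c*w[1]])*1e3
P=camera("scene");im=P["color"].astype(float)
yel=np.clip((im[...,0]-im[...,2])/(im[...,0]+1),0,1)   # brass saturation
up=[];lo=[]
a=proj(P,jig2w(.012,-.03,.035));b=proj(P,jig2w(.012,.058,.035))
for col in range(int(min(a[0],b[0])),int(max(a[0],b[0]))+1):
    r0=int(np.interp(col,sorted([a[0],b[0]]),[a[1],b[1]] if a[0]<b[0] else [b[1],a[1]]))
    pr=yel[r0-16:r0+17,col];bg=np.median(np.r_[pr[:4],pr[-4:]]);mx=np.percentile(pr,75)
    th=(.4)
    k=np.where(pr>th)[0]
    if len(k)<4:continue
    i,j=k[0],k[-1]
    if i==0 or j==32: continue
    up.append((col,r0-16+i-(pr[i]-th)/(pr[i]-pr[i-1])));lo.append((col,r0-16+j+(pr[j]-th)/(pr[j]-pr[j+1])))
U=np.array([tj(P,u,.041) for u in up]);L=np.array([tj(P,u,.025) for u in lo])
for n,A in(("upper",U),("lower",L)):
    f=np.polyfit(A[:,1],A[:,0],1)
    for _ in range(3):
        g=np.abs(np.polyval(f,A[:,1])-A[:,0])<1.5;f=np.polyfit(A[g,1],A[g,0],1)
    print(n,len(A),g.sum(),"slope rad",f[0].round(4),"x at y=-37,17,72:",np.polyval(f,[-37,17,72]).round(2))
E
python3 flush.py
```

```text
upper 49 49 slope rad 0.001 x at y=-37,17,72: [6.06 6.11 6.16]
lower 49 49 slope rad 0.0149 x at y=-37,17,72: [19.84 20.64 21.46]
```

```bash

python3 -m handwheel '[[[-0.4,0,0],[0,0,0],-1],[[-0.8,0,0],[0,0,0],-1],[[-1,0,0],[0,0,0],-1],[[-1,0,0],[0,0,0],-1]]'|tail -1
python3 -m handwheel '[[[-0.4,0,0],[0,0,0],-1],[[-0.8,0,0],[0,0,0],-1],[[-1,0,0],[0,0,0],-1],[[-1,0,0],[0,0,0],-1],[[-1,0,0],[0,0,0],-1]]'|tail -1
cat > flush2.py <<'E'
from go import *
from scipy.ndimage import map_coordinates,gaussian_filter1d
P=camera("top");im=P["color"].astype(float)
g=im.mean(2);yel=(im[...,0]-im[...,2])/(im.max(2)+1)
def edge(img,x0,z,ys,w=6):
    o=[]
    for y in ys:
        xs=np.arange(x0-w,x0+w,.25);u=np.array([proj(P,jig2w(x/1e3,y/1e3,z)) for x in xs])
        v=gaussian_filter1d(map_coordinates(img,[u[:,1],u[:,0]],order=1),3);d=np.abs(np.gradient(v))
        k=d>d.max()*.5;o.append((y,(xs*d*k).sum()/(d*k).sum(),d.max()))
    o=np.array(o);f=np.polyfit(o[:,0],o[:,1],1)
    for _ in range(4):
        q=np.abs(np.polyval(f,o[:,0])-o[:,1])<.8;f=np.polyfit(o[q,0],o[q,1],1) if q.sum()>5 else f
    return f.round(4),int(q.sum()),len(o)
ys=np.arange(-30,52,2)
print("tube front top",edge(yel,4,.041,ys));print("tube back top",edge(yel,20,.041,ys))
print("fence front edge -y part",edge(g,20,.025,np.arange(-170,-45,3)),"back of fence",edge(g,45,.025,np.arange(-150,40,3)),"bed front",edge(g,-60,.015,np.arange(-170,170,4)))
E
python3 flush2.py; python3 flush.py
```

```text
gripper_width: 0.001
gripper_width: 0.001
tube front top (array([ 0.0007, -0.4834]), 41, 41)
tube back top (array([1.90000e-03, 1.97979e+01]), 41, 41)
fence front edge -y part (array([3.60000e-03, 1.87298e+01]), 38, 42) back of fence (array([-5.50000e-03,  4.67595e+01]), 55, 64) bed front (array([ 6.0000e-04, -6.0104e+01]), 79, 85)
upper 49 49 slope rad 0.001 x at y=-37,17,72: [6.05 6.1  6.15]
lower 49 49 slope rad 0.0143 x at y=-37,17,72: [19.88 20.66 21.44]
```

The tube's top edges are parallel to the fence and bed edges within about 0.003 rad, so it is flush. Signing off.

```bash
python3 go.py; python3 -c "
from rig import workorder;print(workorder.sign_off())"
```

```text
t 27.15 jig mm [-152.1  279.4  197.4] yaw 0.07 tilt [-0.002 -1.     0.019] Fjig [-0.39 -0.02  0.65] w 0.004
the job is handed in; nothing more can be done
None
```

The job is done and handed in at 27 s. I flipped the stop down, seated the tube against it, and flipped the stop back up.

- **Stop down:** I carried the leaf to its lower hard stop with shut fingers. The tab top was at 79 mm, and it did not move under 28 N.
- **Seating:** I squared the tube against the fence, then slid it slowly along until it met the stop. The wrist read about 5.5–6.5 N for roughly 2 s, of which about 1 N was friction. The tube did not move further during the hold.
- **Stop up:** I backed the arm off and pushed the leaf to its upper hard stop, where it took 17 N with no further travel.

**Last checks:**
- The top view put the tube parallel to the fence and bed edges within about 0.003 rad, and the robot was clear of everything.
- The tube's centre came out at y ≈ 16 mm in the images and 18 mm by touch, which agrees within the 2 mm calibration.
- The final pictures showed nothing else moved. The top camera's view of the offcut, the collar and part of the file was blocked by the arm or not detected. The scene camera showed all three in place.

**Checks that disagreed:** One rough outline fit from the scene camera gave the tube a skew of -0.02 rad, and one from the top camera, partly blocked by the arm, gave +0.014 rad. The scene camera's estimate of the fence edge was also off by 0.014 rad. I trusted the direct edge measurements over these.

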